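Dock the row of grinding stones and cover them

ROBOT

A 6-joint arm with a two-finger parallel gripper is mounted at the origin on the work surface. World frame = base frame: x ahead of the robot, y to its left, z up, the work surface at z = 0. Lengths are in m, angles in rad, forces in N, time in s.
With the tool pointing down it reaches from about 0.25 to 0.775 m from the base axis. Payload 4 kg.
Tool frame: the origin (TCP) lies at the centre of the arm's flange, where the gripper is bolted on; the fingertips stand 199 mm ahead of it and the grasp point (between the pads) lies 180 mm ahead of it (robot.tcp_to_tips is the z of the fingertips in the tool frame, in m); z points along the fingers, y is the line along which they close (so a half turn about z gives the same grasp; the last joint's range is limited). The gripper opens to 94 mm and grips with 3 to 60 N. Pads are 16 mm wide; open, the fingers measure 119 mm over their backs; the gripper's body (75 mm by 177 mm) begins 78 mm behind the grasp point.
Start: joints at [-1.45, 0.087, 1.371, -0, 1.684, -0.103], TCP at [0.122, -0.536, 0.405] pointing down, gripper open.
Joint ranges: [-3.1, 3.1], [-0.76, 2.03], [0.27, 2.55], [-1.08, 4.22], [0.17, 2.65], [-2.57, 2.57]. Speed limits (rad/s): [2.79, 2.79, 3.14, 3.14, 3.14, 3.14].

INTERFACE

Orientations are given as [roll, pitch, yaw] about the fixed x, y, z axes, in that order (R = Rz(yaw) Ry(pitch) Rx(roll)).
In Python, from bench import robot gives the robot as it stands.
- The arm moves only by the tool play_rows, never from a script. Its arguments are lists of equal length, an entry for each row: "translation": the shift along the tool's x, y, z scaled (see below), a list of three; "twist": the turn, a rotation vector about the tool's x, y, z scaled (see below), a list of three; "gripper": the opening, from -1 (shut) to 1 (fully open). A call has 1 to 8 rows; each row shifts and turns the commanded pose from where the row before left it, along the tool's axes as they then stand; what a row does not reach is not made up. The controller multiplies each number of a shift by 0.04 m and each number of a turn by 0.1 rad. A row lasts 1/10 s, in which the tool goes at most 50 mm and 8.59 degrees, less where a joint would pass 70% of its speed; a pose out of reach is approached as far as the arm can. A call with a number of a shift or a turn outside -1 to 1 is refused whole. A call with a gripper value outside its range is refused whole. The fingers move at their own pace and stop on an object; the grip force is fixed at half the most. Time passes only in rows, so rows that do not move let the fingers close. It gives the time, the measured TCP pose, the force, the opening and the grip force at its end, in the units of the state.
- robot.get_obs(): the state, without advancing time (a new reading comes with each control period).
- robot.snapshot(name): name is "scene" or "top" or "wrist"; returns the picture (400x640x3 uint8, red, green, blue); there is no depth.
- robot.camera_model(name): a dict with "camera_matrix" (3x3 intrinsics, pixels), "rvec" (rotation vector, rad) and "tvec" (3), from world to camera coordinates, as OpenCV has them. Camera axes: x right, y down, z forward; pixel columns grow to the right and rows downward; lengths in m; the calibration is good to about 2 mm. A picture is of the moment at which its call begins: read the wrist's pose just before it. camera_model takes no time and is no camera call; for the wrist camera it gives the pose at the moment of the call.
- robot.close_job(): hands the job in; it is judged then, once.
Trained networks look in the newest picture that a camera, given by its name, has taken for a name from the list of things; names that differ only in an ending like _2 or _b are one class to them, and where a whole thing is asked for, a point or a joint stands for the part that bears it (a point fixed in the world has none). Each returns a list of dicts, best first, with "score" (0 to 1); they miss things now and then, are a little off and sometimes report something else, mostly with a low value. They report only what shows in the picture. A call takes as long as a camera call. They do not tell look-alikes from the thing itself.
- robot.recognise(name, camera): "centre" ([x, y, z] in m, in world coordinates, good to about 4 mm: the middle of the surface that is visible of it).
- robot.spot_point(name, camera): "centre" ([x, y, z] in m, in world coordinates, good to about 4 mm: a listed point, or the origin of a listed thing).
The state is a dict: "time": time; "joint_positions": joint angles; "qvel": joint speeds; "joint_torque": joint torques, N m; "tool_pos": TCP position; "ee_rot": TCP orientation; "wrist_force": force on the tool from outside, world axes, zero at the start; "wrist_torque": the same for the moment, N m; "width": finger opening in m; "finger_force": force on a finger pad.
Only numpy, scipy, OpenCV 4.12 (cv2) and the standard library are available. Lean on these libraries where they do the work, as an engineer would, in place of code of your own. Each camera call takes 0.05 s, during which the arm holds its last target. There are 200 camera calls.

TASK

Put the grinding stones away: first push the row of four stones, sliding on the desk as one unbroken straight row, all the way home against the end wall of the teak dock. Then take the teak cover by its lip, draw it along the desk until the whole cover lies clear in front of the riser, let go of it, take it again by its handle and set it gently on the dock so that it sits seated and level. Leave the palette, loupe, extractor and pen where they are.

Things in the scene. Friction and masses are not known exactly. Their poses are not given: they have to be found in the camera images.
- dock: Stone dock: three dark teak walls (8 thick, 36 high) fixed to the desk, no floor. Origin on the desk, mid bay; x points from mouth to end wall, z up. Bay inside: 72 wide, x -70 (mouth) to +70 (end wall). Cheeks 28 high flare from the mouth to x = -119, about 96 apart there. The home row of four (144 long) stands 4 proud of the mouth: last face at x = -74.
- dock_rim (a point): Point above the dock's origin at the height of the wall tops (36 above the desk), axes as the dock's. The cover's middle belongs over it. (A row that enters crooked or well off the dock's line can jam at the cheeks.) The seated cover overhangs the dock a little; its pad drops into the bay with 5 to spare on each side.
- cover_handle (a point): Mid cover, centre of its brass bar handle: 44 long (x), 16 thick (y), 38 tall. Cover, about 0.34 kg (mostly the handle): teak plate 160 (x) x 86 (y) x 8, on a pad 128 x 62 x 5 beneath. Point is 19 above the plate, 32 above the pad's underside: 32 over the desk when lying there, 63 when seated on the dock (either way round). Handle starts under the riser.
- cover_lip (a point): Centre of the cover's upright teak lip at its -x end, 75 from the handle's middle: 10 thick (x), 60 wide (y), 30 tall, standing on the plate; this point is 15 above the plate's top and 28 above the pad's underside. At the start it stands about 40 to 55 in front of the riser. Axes as the cover's.
- riser_edge (a point): Middle of the front edge of the riser's top face, 64 above the desk. Riser: a clear acrylic bridge fixed to the desk, 130 deep, 150 wide, 56 clear beneath, top and side walls 8 thick, open in front and behind. x points inwards from this edge, y across: the cover is drawn out along -x.
- turntable: Round brass-topped turntable, 160 across, 30 high, with a cluster of small stones on it up to 70 high; fixed, in the way only. Origin at the middle of its underside.
- stone1_c (a point): Centre of the leading stone, nearest the dock: a plain grey grinding stone, 36 along the row (its x, towards the dock), 64 across (y), 26 high, about 0.12 kg, lying loose on the desk; this point is 13 above it.
- stone2_c (a point): Centre of the second stone: a plain grey grinding stone, 36 along the row (its x, towards the dock), 64 across (y), 26 high, about 0.12 kg, lying loose on the desk; this point is 13 above it.
- stone3_c (a point): Centre of the third stone: a plain grey grinding stone, 36 along the row (its x, towards the dock), 64 across (y), 26 high, about 0.12 kg, lying loose on the desk; this point is 13 above it.
- stone4_c (a point): Centre of the last stone, farthest from the dock: a plain grey grinding stone, 36 along the row (its x, towards the dock), 64 across (y), 26 high, about 0.12 kg, lying loose on the desk; this point is 13 above it.
- palette_c (a point): Bystander: white ceramic palette, a round dish 100 across, 14 high; its centre.
- loupe_c (a point): Bystander: steel nib loupe, an upright waisted cylinder 44 across, 60 high; its centre.
- extractor_c (a point): Bystander: chrome feed extractor, a bar with a T handle on a foot, about 100 long (x), 66 across, 28 high; its centre, half-way up.
- pen_c (a point): Bystander: purple pen body 130 long (x) lying on a black rest, 44 across, 27 high; its centre, half-way up.
Mind the look-alikes: they are no part of the job. Leave any brown or green look-alike of the part that bears stone4_c alone. Leave any pink look-alike of the part that bears cover_handle alone.

How it is judged:
On the way, in this order (a step that is already met when the one before it is completed fails the run):
1. the four stones, pushed on the desk as one row, are fully home in the dock (x of stone1_c in the frame of dock above 0.045 m and y of stone1_c in the frame of dock between -0.006 and 0.006 m and x of stone2_c in the frame of dock above 0.009 m and y of stone2_c in the frame of dock between -0.006 and 0.006 m and x of stone3_c in the frame of dock above -0.027 m and y of stone3_c in the frame of dock between -0.006 and 0.006 m and x of stone4_c in the frame of dock above -0.063 m and y of stone4_c in the frame of dock between -0.006 and 0.006 m), for 0.2 s.
2. the cover lies on the open desk, drawn wholly out from under the riser (its middle at least 81 mm in front of the riser's edge), and let go (x of cover_handle in the frame of riser_edge below -0.081 m and height (world z) of cover_handle below 0.037 m and contact force between the fingers and cover below 0.1 N and linear speed of cover below 0.02 m/s), for 0.2 s.
At the end, for the whole second after the job is handed in: Stones home: each within 7 mm of its place along the row and 6 mm of the dock's middle line. Cover seated on the dock: middle within 9 mm, height within 2.5 mm of seated, tilt under 0.035 rad, turned under 0.09 rad from the dock's line (either way round), released, at rest (all of step 1 and horizontal distance between cover_handle and dock_rim below 0.009 m and height (world z) of cover_handle between 0.0605 and 0.0655 m and angle between cover_handle's own z axis and vertical below 0.035 rad and angle between the x axis of cover_handle and the x axis of dock, either way round below 0.09 rad and linear speed of cover below 0.01 m/s); the robot touches nothing.
It fails at once if a stone is lifted more than 10 mm off the desk (height (world z) of any of stone1_c, stone2_c, stone3_c, stone4_c above 0.023 m).
It fails at once if the row comes apart or buckles: neighbouring stones more than 10 mm apart, or turned more than 0.25 rad against each other (horizontal distance between stone1_c and stone2_c above 0.046 m or horizontal distance between stone2_c and stone3_c above 0.046 m or horizontal distance between stone3_c and stone4_c above 0.046 m or angle between the x axis of stone1_c and the x axis of stone2_c, either way round above 0.25 rad or angle between the x axis of stone2_c and the x axis of stone3_c, either way round above 0.25 rad or angle between the x axis of stone3_c and the x axis of stone4_c, either way round above 0.25 rad).
It fails at once if the palette, loupe, extractor or pen is moved more than 15 mm (distance of any of palette_c, loupe_c, extractor_c, pen_c from where it was at the start of the episode above 0.015 m).
It fails at once if the cover is carried by its lip: the fingers press on the lip while the cover is raised more than 10 mm off the desk (contact force between the fingers and cover_c3 above 1 N and height (world z) of cover_handle above 0.042 m).
It fails at once if the cover is dropped or rammed onto the dock (over 80 N between them) (contact force between cover and dock above 80 N).
It also fails if it takes over 72 s, if anything falls off the work surface, if the arm or the gripper's body presses on something with over 40 N, if the wrist force passes 120 N, or if a joint passes its speed limit or range.

## Working session

There is one attempt and no reset: what is moved stays moved. The work goes in short steps, Python scripts to look and compute and a tool call to move; the robot and the scene stay as the last step left them, time stands still between calls to the robot, and variables do not carry over. Pictures are saved under pics/ and viewed, at most 10 in all, crops included, and the job is handed in when it is done.

Besides the shell and the picture viewer there is one more tool, called after "Emit:" by a JSON object that holds its "fn" and its "kwargs", one argument or row to a line. play_rows: Moves the arm, as the interface text tells. Its arguments: {"type":"object","properties":{"translation":{"type":"array","items":{"type":"array","items":{"type":"number","minimum":-1,"maximum":1}}},"twist":{"type":"array","items":{"type":"array","items":{"type":"number","minimum":-1,"maximum":1}}},"gripper":{"type":"array","items":{"type":"number"}}},"required":["translation","twist","gripper"]}

```bash
ls; mkdir -p pics
cat > h.py <<'E'
from bench import robot
import numpy as np, cv2
def snap(c,f):
    im=robot.snapshot(c); cv2.imwrite('pics/'+f,im[:,:,::-1]); return im
def proj(c,p):
    m=robot.camera_model(c); q,_=cv2.projectPoints(np.array(p,float).reshape(-1,3),np.array(m['rvec'],float),np.array(m['tvec'],float),np.array(m['camera_matrix'],float),None); return q.reshape(-1,2)
def ray(c,uv,z):
    m=robot.camera_model(c);R,_=cv2.Rodrigues(np.array(m['rvec'],float));t=np.array(m['tvec'],float).ravel()
    o=-R.T@t; uv=np.array(uv,float).reshape(-1,2); d=(R.T@np.linalg.inv(np.array(m['camera_matrix']))@np.c_[uv,np.ones(len(uv))].T).T
    return o+d*((z-o[2])/d[:,2:])
E
python3 - <<'E'
from h import *
o=robot.get_obs();print(o['tool_pos'],o['ee_rot'],o['time'])
a=snap('top','top.png');b=snap('scene','scene.png')
for c in('top','scene'):
  for n in ['dock','dock_rim','cover_handle','cover_lip','riser_edge','turntable','stone1_c','stone4_c','palette_c','loupe_c','extractor_c','pen_c']:
    r=robot.spot_point(n,c)
    print(c,n,[(np.round(d['centre'],3).tolist(),round(d['score'],2),proj(c,d['centre']).round().astype(int).tolist()[0]) for d in r[:6]])
E
```

```text
pics
[ 0.12205302 -0.53616579  0.40350892] [-3.13940639e+00 -2.28217899e-04  2.23777156e-01] 0.0
top dock [([0.577, 0.164, -0.001], 0.87, [262, 186]), ([0.57, -0.386, 0.028], 0.52, [445, 182])]
top dock_rim [([0.578, 0.163, 0.036], 0.96, [261, 184])]
top cover_handle [([0.289, -0.464, 0.032], 0.83, [478, 277]), ([0.558, -0.013, 0.013], 0.74, [320, 190])]
top cover_lip [([0.571, -0.384, 0.026], 0.77, [444, 182]), ([0.266, -0.531, 0.035], 0.69, [502, 284])]
top riser_edge [([0.614, -0.369, 0.063], 0.91, [442, 166])]
top turntable [([0.509, 0.422, -0.0], 0.72, [177, 210])]
top stone1_c [([0.547, -0.086, 0.013], 0.61, [345, 193]), ([0.557, -0.012, 0.014], 0.55, [320, 190])]
top stone4_c [([0.654, -0.161, 0.017], 0.7, [368, 157]), ([0.547, -0.119, 0.014], 0.57, [356, 192]), ([0.429, -0.124, 0.016], 0.51, [359, 232])]
top palette_c [([0.71, 0.192, 0.006], 0.81, [252, 143])]
top loupe_c [([0.689, -0.006, 0.031], 0.64, [317, 146])]
top extractor_c [([0.46, 0.218, 0.012], 0.53, [244, 224])]
top pen_c [([0.438, 0.02, 0.017], 0.67, [310, 230])]
scene dock [([0.576, 0.161, 0.002], 0.74, [352, 23
[... 310 characters left out ...]
, 0.066], 0.69, [210, 207]), ([0.552, -0.086, 0.014], 0.22, [289, 219])]
scene turntable [([0.51, 0.424, 0.001], 0.74, [426, 238]), ([0.578, 0.163, 0.0], 0.69, [352, 238]), ([0.554, -0.048, 0.012], 0.24, [299, 221])]
scene stone1_c [([0.559, -0.012, 0.013], 0.59, [307, 224])]
scene stone4_c [([0.688, -0.002, 0.031], 0.69, [300, 247]), ([0.431, -0.127, 0.01], 0.62, [288, 196]), ([0.542, -0.122, 0.011], 0.43, [281, 216])]
scene palette_c [([0.711, 0.195, 0.006], 0.79, [354, 268])]
scene loupe_c [([0.688, -0.002, 0.03], 0.49, [300, 247])]
scene extractor_c [([0.459, 0.22, 0.015], 0.77, [373, 216]), ([0.51, 0.426, 0.001], 0.39, [427, 238])]
scene pen_c [([0.435, 0.024, 0.013], 0.78, [325, 203])]
```

View pics/top.png

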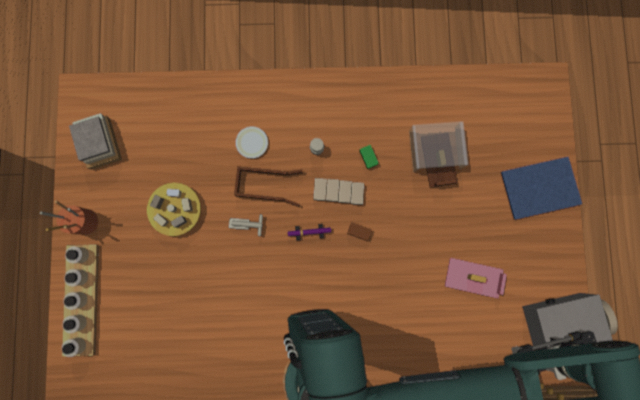

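View pics/scene.png

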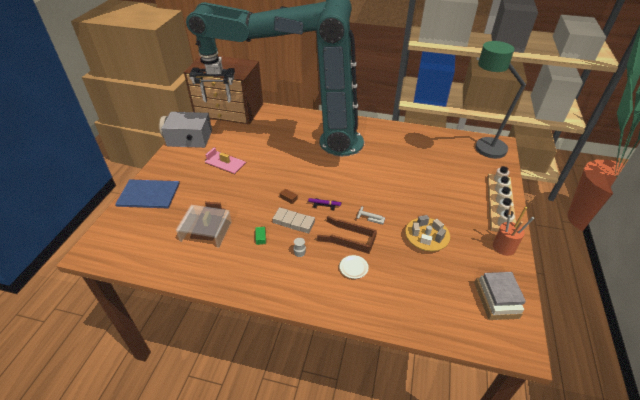

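The top view shows the grey row of four at px (320–358, 191), the dock at (262,186), and the real teak cover with its lip under the riser at (443,165–182). The look-alikes are a green stone at (369,157), a brown stone at (360,231) and a pink cover at (478,278). None of them fits the description, so I leave them alone. Next I move the wrist over the row.

Emit:
{"fn": "play_rows", "kwargs": {
  "translation": [
    [0.77,-0.51,0],
    [0.77,-0.51,0],
    [0.77,-0.51,0],
    [0.77,-0.51,0],
    [0.77,-0.51,0],
    [0.77,-0.51,0],
    [0.77,-0.51,0],
    [0.77,-0.51,0]
  ],
  "twist": [
    [0,0,0],
    [0,0,0],
    [0,0,0],
    [0,0,0],
    [0,0,0],
    [0,0,0],
    [0,0,0],
    [0,0,0]
  ],
  "gripper": [1,1,1,1,1,1,1,1]
}}

```text
time: 2.1
tool_pos: [0.3269, -0.3212, 0.4049]
ee_rot: [3.141, -0.0, 0.224]
wrist_force: [1.0, 0.8, -0.8]
width: 0.0942
finger_force: 0.0
```

Emit:
{"fn": "play_rows", "kwargs": {
  "translation": [
    [0.77,-0.51,0],
    [0.77,-0.51,0],
    [0.77,-0.51,0],
    [0.77,-0.51,0],
    [0.77,-0.51,0],
    [0.77,-0.51,0],
    [0.77,-0.51,0],
    [0.77,-0.51,0]
  ],
  "twist": [
    [0,0,0],
    [0,0,0],
    [0,0,0],
    [0,0,0],
    [0,0,0],
    [0,0,0],
    [0,0,0],
    [0,0,0]
  ],
  "gripper": [0,0,0,0,0,0,0,0]
}}

```text
time: 2.9
tool_pos: [0.531, -0.1073, 0.4048]
ee_rot: [3.141, -0.0, 0.224]
wrist_force: [0.6, -0.6, -0.1]
width: 0.0468
finger_force: 0.0
```

Emit:
{"fn": "play_rows", "kwargs": {
  "translation": [
    [0,0,0],
    [0,0,0],
    [0,0,0],
    [0,0,0],
    [0,0,0],
    [0,0,0]
  ],
  "twist": [
    [0,0,-1],
    [0,0,-1],
    [0,0,-1],
    [0,0,-1],
    [0,0,-1],
    [0,0,-1]
  ],
  "gripper": [-0.2,-0.2,-0.2,-0.2,-0.2,-0.2]
}}

```text
time: 3.5
tool_pos: [0.5302, -0.1086, 0.4047]
ee_rot: [3.142, 0.0, 0.828]
wrist_force: [-0.3, 0.5, -0.2]
width: 0.0375
finger_force: 0.0
```

Emit:
{"fn": "play_rows", "kwargs": {
  "translation": [
    [0,0,0],
    [0,0,0],
    [0,0,0],
    [0,0,0],
    [0,0,0],
    [0,0,0]
  ],
  "twist": [
    [0,0,-1],
    [0,0,-1],
    [0,0,-1],
    [0,0,-1],
    [0,0,-1],
    [0,0,-1]
  ],
  "gripper": [-0.2,-0.2,-0.2,-0.2,-0.2,-0.2]
}}

```text
time: 4.1
tool_pos: [0.5301, -0.1086, 0.4047]
ee_rot: [3.141, 0.0, 1.428]
wrist_force: [-0.6, -0.1, -0.1]
width: 0.0379
finger_force: 0.0
```

Run:
```python
from h import *
o=robot.get_obs();print(o['tool_pos'],o['ee_rot'],o['time'],o['width'])
m=robot.camera_model('wrist');R,_=cv2.Rodrigues(np.array(m['rvec'],float));print('cam',-R.T@np.array(m['tvec']).ravel(),R,m['camera_matrix'])
a=snap('wrist','w1.png')
for n in ['dock','dock_rim','stone1_c','stone2_c','stone3_c','stone4_c']:
    r=robot.spot_point(n,'wrist')
    print(n,[(np.round(d['centre'],3).tolist(),round(d['score'],2),proj('wrist',d['centre']).round().astype(int).tolist()[0]) for d in r[:6]])
```

```text
[ 0.53012147 -0.10864272  0.40470417] [3.14149073e+00 1.02285007e-04 1.42795502e+00] 4.1 0.03786708856554554
cam [ 0.54138632 -0.0254828   0.38452844] [[ 0.9900411  -0.14076841 -0.00169746]
 [-0.13431066 -0.94809845  0.28821862]
 [-0.04218144 -0.28512029 -0.95756313]] [[326.69080575   0.         320.32200496]
 [  0.         326.69080575 196.74392559]
 [  0.           0.           1.        ]]
dock []
dock_rim []
stone1_c [([0.562, -0.012, 0.016], 0.69, [338, 83])]
stone2_c [([0.557, -0.051, 0.018], 0.65, [338, 120])]
stone3_c [([0.547, -0.088, 0.01], 0.71, [334, 154])]
stone4_c [([0.549, -0.123, 0.016], 0.82, [339, 184]), ([0.656, -0.16, 0.01], 0.76, [431, 200]), ([0.433, -0.125, 0.014], 0.72, [242, 199])]
```

View pics/w1.png

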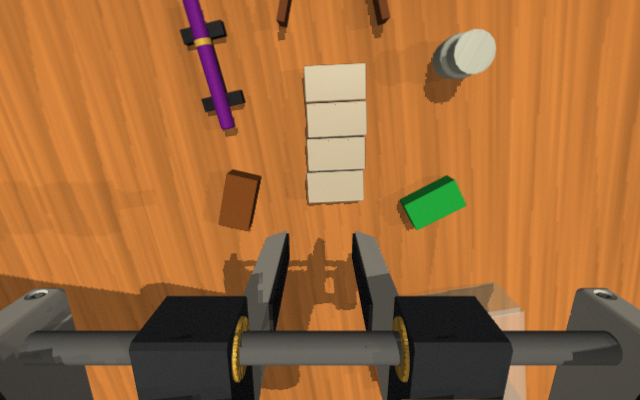

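The wrist view shows the row's top corners at about (304,67), (365,64), (363,200) and (308,203). The brown block at (240,200) and the green one at (433,203) are the look-alikes. I'll move forward to look at the dock.

Emit:
{"fn": "play_rows", "kwargs": {
  "translation": [
    [1,0,0],
    [1,0,0],
    [1,0,0],
    [1,0,0],
    [1,0,0],
    [1,0,0],
    [0,0,0]
  ],
  "twist": [
    [0,0,0],
    [0,0,0],
    [0,0,0],
    [0,0,0],
    [0,0,0],
    [0,0,0],
    [0,0,0]
  ],
  "gripper": [-0.2,-0.2,-0.2,-0.2,-0.2,-0.2,-0.2]
}}

```text
time: 5.15
tool_pos: [0.5653, 0.1329, 0.4043]
ee_rot: [-3.141, -0.002, 1.429]
wrist_force: [0.2, 0.5, -0.6]
width: 0.038
finger_force: 0.0
```

Run:
```python
from h import *
o=robot.get_obs();print(o['tool_pos'],o['ee_rot'],o['time'],o['width'])
a=snap('wrist','w2.png')
for n in ['dock','dock_rim','stone1_c']:
    r=robot.spot_point(n,'wrist')
    print(n,[(np.round(d['centre'],4).tolist(),round(d['score'],2),proj('wrist',d['centre']).round().astype(int).tolist()[0]) for d in r[:6]])
```

```text
[0.56526124 0.13288298 0.40425628] [-3.14095962e+00 -1.80667038e-03  1.42905766e+00] 5.15 0.03796478494975938
dock []
dock_rim [([0.4656, 0.2214, 0.0153], 0.64, [218, 104])]
stone1_c [([0.562, -0.0101, 0.0146], 0.67, [334, 279])]
```

View pics/w2.png

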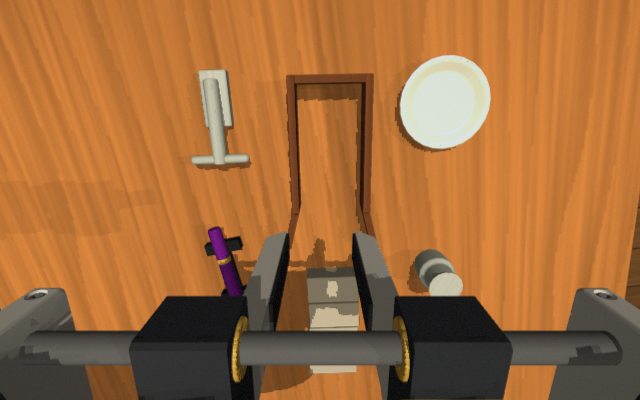

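The dock's end wall is at the top (y≈76). Its walls run down to the mouth at about (295,210) and (367,210). I'll enlarge the dock and the row side by side to get precise edges.

Run:
```python
import cv2,numpy as np
a=cv2.imread('pics/w2.png')[60:235,275:390];b=cv2.imread('pics/w1.png')[50:225,285:400]
i=np.hstack([cv2.resize(x,None,fx=3.4,fy=3.4,interpolation=cv2.INTER_CUBIC) for x in (a,b)])
cv2.imwrite('pics/crop1.png',i);print(i.shape)
```

```text
(595, 782, 3)
```

View pics/crop1.png

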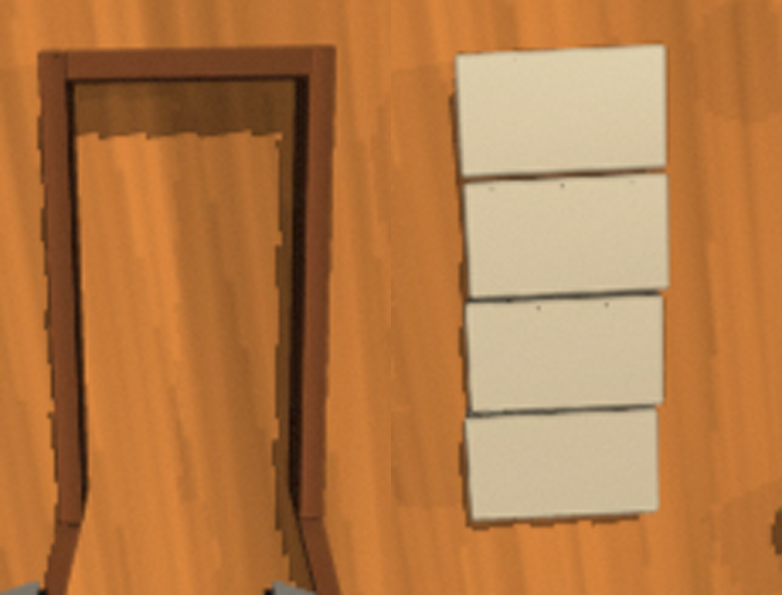

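Run:
```python
from h import *
K=np.array(robot.camera_model('wrist')['camera_matrix'])
def back(c,x0,y0,cx0=0):
    c=np.array(c,float);return np.c_[(c[:,0]-cx0+.5)/3.4-.5+x0,(c[:,1]+.5)/3.4-.5+y0]
D=ray('wrist',back([(38,52),(335,45),(68,80),(308,74),(58,522),(324,515)],275,60),.036)
print(D.round(4))
R=np.array([[0.9900411,-0.14076841,-0.00169746],[-0.13431066,-0.94809845,0.28821862],[-0.04218144,-0.28512029,-0.95756313]]);o=np.array([0.54138632,-0.0254828,0.38452844])
S=[(457,56),(664,45),(463,176),(665,168),(465,180),(667,173),(469,298),(667,288),(466,302),(662,295),(469,411),(661,403),(466,417),(657,408),(472,520),(656,511)]
uv=back(S,285,50,391)
d=(R.T@np.linalg.inv(K)@np.c_[uv,np.ones(16)].T).T
P=o+d*((.026-o[2])/d[:,2:])
# dock
endmid=(D[0]+D[1])/2; mouth=(D[4]+D[5])/2; ax=(endmid-mouth)[:2];L=np.linalg.norm(ax);ax/=L
yaw=np.arctan2(ax[1],ax[0]);print('dock yaw',yaw,'len(148?)',L,'w',np.linalg.norm(D[0]-D[1]),np.linalg.norm(D[4]-D[5]))
ca=D[1]-D[0];print('yaw from end wall',np.arctan2(ca[1],ca[0])+np.pi/2)
c=(endmid[:2]+mouth[:2])/2-ax*4;print('dock origin',c)
n=np.array([-ax[1],ax[0]])
for i in range(4):
    q=P[4*i:4*i+4,:2];m=q.mean(0);s=q[1]-q[0]+q[3]-q[2];y=np.arctan2(s[1],s[0])+np.pi/2
    print('stone',i+1,m.round(4),'in dock',((m-c)@ax).round(4),((m-c)@n).round(4),'yaw rel',(y-yaw).round(3),'w',np.linalg.norm(s)/2)
```

```text
[[0.5454 0.2382 0.036 ]
 [0.6322 0.2274 0.036 ]
 [0.5529 0.2293 0.036 ]
 [0.6234 0.2205 0.036 ]
 [0.5262 0.0927 0.036 ]
 [0.6139 0.0823 0.036 ]]
dock yaw 1.442529270833455 len(148?) 0.1465569461708373 w 0.08739049995026466 0.08841031741025321
yaw from end wall 1.4462426842453955
dock origin [ 0.06776327 -3.80700092]
stone 1 [ 0.558 -0.012] in dock 3.8265 -0.0008 yaw rel 0.031 w 0.062380237038958716
stone 2 [ 0.5548 -0.0486] in dock 3.7898 -0.0023 yaw rel 0.029 w 0.06290605962651463
stone 3 [ 0.5493 -0.0855] in dock 3.7526 -0.0015 yaw rel 0.026 w 0.06289188601216167
stone 4 [ 0.544  -0.1224] in dock 3.7153 -0.001 yaw rel 0.037 w 0.06261471827668186
```

Emit:
{"fn": "play_rows", "kwargs": {
  "translation": [
    [0,0,0],
    [-0.96,0.04,0],
    [-0.96,0.04,0],
    [-0.96,0.04,0],
    [-0.96,0.04,0],
    [-0.96,0.04,0],
    [-0.96,0.04,0],
    [-0.96,0.04,0]
  ],
  "twist": [
    [0,0,-0.15],
    [0,0,0],
    [0,0,0],
    [0,0,0],
    [0,0,0],
    [0,0,0],
    [0,0,0],
    [0,0,0]
  ],
  "gripper": [-0.2,-0.2,-0.2,-0.2,-0.2,-0.2,-0.2,-0.2]
}}

```text
time: 6.15
tool_pos: [0.54, -0.1419, 0.405]
ee_rot: [3.141, 0.0, 1.437]
wrist_force: [0.4, -0.5, -0.4]
width: 0.0374
finger_force: 0.0
```

Emit:
{"fn": "play_rows", "kwargs": {
  "translation": [
    [-0.96,0,0.4],
    [0,0,0.9],
    [0,0,0.9],
    [0,0,0.9],
    [0,0,0.9],
    [0,0,0.4],
    [0,0,0]
  ],
  "twist": [
    [0,0,0],
    [0,0,0],
    [0,0,0],
    [0,0,0],
    [0,0,0],
    [0,0,0],
    [0,0,0]
  ],
  "gripper": [-0.2,-0.2,-0.2,-0.2,-0.2,-0.2,-0.2]
}}

```text
time: 6.85
tool_pos: [0.5342, -0.1779, 0.2252]
ee_rot: [-3.135, -0.002, 1.437]
wrist_force: [-0.9, -0.3, -0.1]
width: 0.0374
finger_force: 0.0
```

```bash
cat >> h.py <<'E'
C=np.array([.5789,.1562]);Y=1.444;AX=np.array([np.cos(Y),np.sin(Y)]);N=np.array([-AX[1],AX[0]])
def dk(p): p=np.array(p)[:2]-C; return np.round([p@AX,p@N],4)
def pose():
    o=robot.get_obs();print(np.round(o['tool_pos'],4),np.round(o['ee_rot'],4),'t',o['time'],'w',o['width'],'dock',dk(o['tool_pos']),'F',np.round(o['wrist_force'],1));return o
E
python3 - <<'E'
from h import *
pose()
E
```

```text
[ 0.5342 -0.1779  0.2252] [-3.1348e+00 -1.8000e-03  1.4371e+00] t 6.85 w 0.03738287796292585 dock [-0.337   0.0021] F [-0.9 -0.3 -0.1]
```

Emit:
{"fn": "play_rows", "kwargs": {
  "translation": [
    [0,0.08,0.45],
    [0.1,0,0],
    [0.2,0,0],
    [0.2,0,0],
    [0.15,0,0],
    [0.15,0,0]
  ],
  "twist": [
    [0,0,-0.07],
    [0,0,0],
    [0,0,0],
    [0,0,0],
    [0,0,0],
    [0,0,0]
  ],
  "gripper": [-0.2,-0.2,-0.2,-0.2,-0.2,-0.2]
}}

```text
time: 7.45
tool_pos: [0.5434, -0.1456, 0.2119]
ee_rot: [3.14, 0.002, 1.447]
wrist_force: [-0.0, -2.0, 1.3]
width: 0.0374
finger_force: 1.3
```

Emit:
{"fn": "play_rows", "kwargs": {
  "translation": [
    [0.15,0,0],
    [0.15,0,0],
    [0.15,0,0],
    [0.15,0,0],
    [0.15,0,0],
    [0.15,0,0],
    [0.15,0,0],
    [0.15,0,0]
  ],
  "twist": [
    [0,0,0],
    [0,0,0],
    [0,0,0],
    [0,0,0],
    [0,0,0],
    [0,0,0],
    [0,0,0],
    [0,0,0]
  ],
  "gripper": [-0.2,-0.2,-0.2,-0.2,-0.2,-0.2,-0.2,-0.2]
}}

```text
time: 8.25
tool_pos: [0.5491, -0.0978, 0.2106]
ee_rot: [-3.141, 0.0, 1.446]
wrist_force: [-0.3, -4.0, 2.7]
width: 0.0378
finger_force: 1.9
```

Run:
```python
from h import *
pose();snap('wrist','w3.png')
for n in ['stone1_c','stone2_c','stone3_c','stone4_c','dock']:
  for c in ('wrist','top'):
    if c=='top' and n=='stone1_c': robot.snapshot('top')
    r=robot.spot_point(n,c)
    print(n,c,[(np.round(d['centre'],4).tolist(),round(d['score'],2),dk(d['centre'])) for d in r[:3]])
```

```text
[ 0.5491 -0.0978  0.2106] [-3.1413e+00  2.0000e-04  1.4459e+00] t 8.25 w 0.037790257489837054 dock [-0.2557 -0.0026] F [-0.3 -4.   2.7]
stone1_c wrist []
stone1_c top [([0.5663, 0.0341, 0.014], 0.57, array([-0.1227, -0.0029])), ([0.4615, 0.2143, 0.0146], 0.18, array([0.0428, 0.1238]))]
stone2_c wrist [([0.5629, 0.0019, 0.0179], 0.83, array([-0.1551, -0.0036]))]
stone2_c top [([0.5646, 0.0039, 0.0112], 0.71, array([-0.1529, -0.0051])), ([0.5485, -0.068, 0.0172], 0.46, array([-0.2262,  0.0018])), ([0.6878, -0.0053, 0.0308], 0.46, array([-0.1464, -0.1284]))]
stone3_c wrist [([0.5568, -0.037, 0.0102], 0.78, array([-0.1944, -0.0025]))]
stone3_c top [([0.5502, -0.0357, 0.0152], 0.48, array([-0.194 ,  0.0042]))]
stone4_c wrist [([0.6562, -0.1629, 0.0086], 0.97, array([-0.3068, -0.117 ])), ([0.4335, -0.1223, 0.0139], 0.65, array([-0.2947,  0.109 ])), ([0.5552, -0.07, 0.0154], 0.63, array([-0.2274, -0.0051]))]
stone4_c top [([0.4309, -0.1251, 0.0158], 0.6, array([-0.2978,  0.1112])), ([0.6533, -0.159, 0.0151], 0.52, array([-0.3033, -0.1137])), ([0.5504, -0.0685, 0.0113], 0.49, array([-2.265e-01, -1.000e-04]))]
dock wrist []
dock top [([0.5783, 0.1645, 0.0003], 0.61, array([0.0082, 0.0016]))]
```

View pics/w3.png

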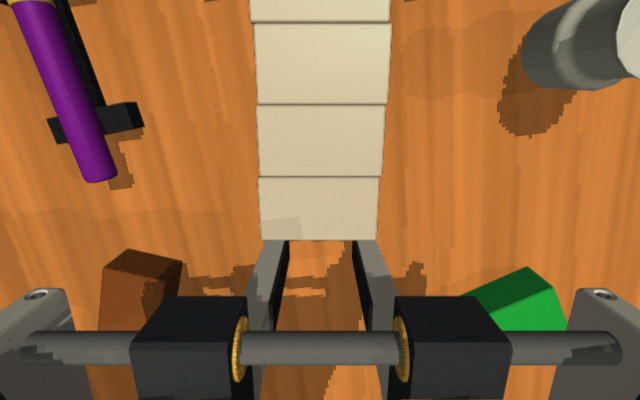

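The row is intact and square, with stone 4's rear face on both fingers at about (320,240). I keep pushing.

Emit:
{"fn": "play_rows", "kwargs": {
  "translation": [
    [0.15,-0.01,0],
    [0.15,-0.01,0],
    [0.15,-0.01,0],
    [0.15,-0.01,0],
    [0.15,0,0],
    [0.15,0,0],
    [0.15,0,0],
    [0.15,0,0]
  ],
  "twist": [
    [0,0,0],
    [0,0,0],
    [0,0,0],
    [0,0,0],
    [0,0,0],
    [0,0,0],
    [0,0,0],
    [0,0,0]
  ],
  "gripper": [-0.2,-0.2,-0.2,-0.2,-0.2,-0.2,-0.2,-0.2]
}}

```text
time: 9.65
tool_pos: [0.5535, -0.0499, 0.2106]
ee_rot: [-3.141, 0.0, 1.446]
wrist_force: [-0.6, -1.7, -1.1]
width: 0.0379
finger_force: 1.1
```

Emit:
{"fn": "play_rows", "kwargs": {
  "translation": [
    [0.15,0,0],
    [0.15,0,0],
    [0.15,0,0],
    [0.15,0,0],
    [0.15,0,0],
    [0.15,0,0],
    [0.15,0,0],
    [0.15,0,0]
  ],
  "twist": [
    [0,0,0],
    [0,0,0],
    [0,0,0],
    [0,0,0],
    [0,0,0],
    [0,0,0],
    [0,0,0],
    [0,0,0]
  ],
  "gripper": [-0.2,-0.2,-0.2,-0.2,-0.2,-0.2,-0.2,-0.2]
}}

```text
time: 10.45
tool_pos: [0.5595, -0.0024, 0.2107]
ee_rot: [-3.142, 0.0, 1.446]
wrist_force: [-0.7, -2.2, -1.1]
width: 0.0375
finger_force: 1.1
```

Run:
```python
from h import *
pose()
robot.snapshot('top')
for n in ['stone1_c','stone4_c','dock']:
    r=robot.spot_point(n,'top')
    print(n,[(np.round(d['centre'],4).tolist(),round(d['score'],2),dk(d['centre'])) for d in r[:4]])
```

```text
[ 0.5595 -0.0024  0.2107] [-3.1416e+00  1.0000e-04  1.4458e+00] t 10.45 w 0.03746401433066063 dock [-0.1597 -0.0008] F [-0.7 -2.2 -1.1]
stone1_c [([0.5758, 0.1324, 0.0163], 0.57, array([-0.024 ,  0.0001]))]
stone4_c [([0.5746, 0.1323, 0.0151], 0.73, array([-0.0243,  0.0012])), ([0.4323, -0.1244, 0.0114], 0.69, array([-0.2969,  0.1099])), ([0.6587, -0.159, 0.0128], 0.59, array([-0.3026, -0.119 ])), ([0.5629, 0.0253, 0.0137], 0.36, array([-0.1319, -0.0007]))]
dock [([0.5799, 0.1649, 0.0025], 0.69, array([0.0088, 0.0001]))]
```

Emit:
{"fn": "play_rows", "kwargs": {
  "translation": [
    [0.15,0,0],
    [0.15,0,0],
    [0.15,0,0],
    [0.15,0,0],
    [0.15,0,0],
    [0.15,0,0],
    [0.15,0,0],
    [0.15,0,0]
  ],
  "twist": [
    [0,0,0],
    [0,0,0],
    [0,0,0],
    [0,0,0],
    [0,0,0],
    [0,0,0],
    [0,0,0],
    [0,0,0]
  ],
  "gripper": [-0.2,-0.2,-0.2,-0.2,-0.2,-0.2,-0.2,-0.2]
}}

```text
time: 11.45
tool_pos: [0.5656, 0.0453, 0.2108]
ee_rot: [3.141, 0.0, 1.446]
wrist_force: [-0.1, -2.8, 1.5]
width: 0.0377
finger_force: 1.6
```

Emit:
{"fn": "play_rows", "kwargs": {
  "translation": [
    [0.1,0,0],
    [0.1,0,0],
    [0.1,0,0],
    [0.1,0,0],
    [0.1,0,0],
    [0.05,0,0]
  ],
  "twist": [
    [0,0,0],
    [0,0,0],
    [0,0,0],
    [0,0,0],
    [0,0,0],
    [0,0,0]
  ],
  "gripper": [-0.2,-0.2,-0.2,-0.2,-0.2,-0.2]
}}

```text
time: 12.05
tool_pos: [0.5683, 0.0669, 0.2108]
ee_rot: [3.141, 0.0, 1.446]
wrist_force: [-0.6, -3.1, 2.2]
width: 0.0377
finger_force: 1.8
```

Emit:
{"fn": "play_rows", "kwargs": {
  "translation": [
    [0.05,0,0],
    [0.05,0,0],
    [0.05,0,0]
  ],
  "twist": [
    [0,0,0],
    [0,0,0],
    [0,0,0]
  ],
  "gripper": [-0.2,-0.2,-0.2]
}}

```text
time: 12.35
tool_pos: [0.569, 0.0726, 0.2108]
ee_rot: [3.141, 0.0, 1.446]
wrist_force: [-0.6, -4.3, 2.4]
width: 0.0375
finger_force: 1.9
```

Not at the end wall yet, so I creep on until the force rises.

Emit:
{"fn": "play_rows", "kwargs": {
  "translation": [
    [0.05,0,0],
    [0.05,0,0],
    [0.05,0,0]
  ],
  "twist": [
    [0,0,0],
    [0,0,0],
    [0,0,0]
  ],
  "gripper": [-0.2,-0.2,-0.2]
}}

```text
time: 12.65
tool_pos: [0.5697, 0.0786, 0.2107]
ee_rot: [3.141, 0.0, 1.446]
wrist_force: [0.1, -3.4, 2.8]
width: 0.0373
finger_force: 1.9
```

Emit:
{"fn": "play_rows", "kwargs": {
  "translation": [
    [0.04,0,0],
    [0.04,0,0],
    [0,0,0]
  ],
  "twist": [
    [0,0,0],
    [0,0,0],
    [0,0,0]
  ],
  "gripper": [-0.2,-0.2,-0.2]
}}

```text
time: 12.95
tool_pos: [0.57, 0.0803, 0.2107]
ee_rot: [-3.141, 0.005, 1.446]
wrist_force: [-0.9, -9.4, 3.7]
width: 0.0374
finger_force: 4.7
```

Emit:
{"fn": "play_rows", "kwargs": {
  "translation": [
    [0.04,0,0],
    [0.04,0,0],
    [0,0,0]
  ],
  "twist": [
    [0,0,0],
    [0,0,0],
    [0,0,0]
  ],
  "gripper": [-0.2,-0.2,-0.2]
}}

```text
time: 13.25
tool_pos: [0.5703, 0.0815, 0.2107]
ee_rot: [-3.141, 0.011, 1.445]
wrist_force: [-2.6, -16.0, 5.4]
width: 0.0374
finger_force: 8.1
```

The row is home, with about 16 N against the wall. I back off, rise and check.

Emit:
{"fn": "play_rows", "kwargs": {
  "translation": [
    [-0.3,0,0],
    [-0.7,0,0],
    [-0.2,0,-0.9],
    [0,0,-1],
    [0,0,-1],
    [0,0,-1],
    [0,0,-1],
    [0,0,0]
  ],
  "twist": [
    [0,0,0],
    [0,0,0],
    [0,0,0],
    [0,0,0],
    [0,0,0],
    [0,0,0],
    [0,0,0],
    [0,0,0]
  ],
  "gripper": [-0.2,-0.2,-0.2,-0.2,-0.2,-0.2,-0.2,-0.2]
}}

```text
time: 14.05
tool_pos: [0.565, 0.0382, 0.4137]
ee_rot: [3.129, -0.004, 1.447]
wrist_force: [-0.3, 1.0, 0.3]
width: 0.0375
finger_force: 0.0
```

Run:
```python
from h import *
import json
o=pose();a=snap('wrist','w4.png')
m=robot.camera_model('wrist');json.dump({k:np.array(v).tolist() for k,v in m.items()},open('m4.json','w'))
for n in ['stone1_c','stone2_c','stone3_c','stone4_c','dock','dock_rim']:
    r=robot.spot_point(n,'wrist')
    print(n,[(np.round(d['centre'],4).tolist(),round(d['score'],2),dk(d['centre'])) for d in r[:3]])
p=proj('wrist',np.r_[C,.036])[0].astype(int);print(p)
x0=max(0,min(640-115,p[0]-57));y0=max(0,p[1]-90)
c=a[y0:y0+175,x0:x0+115,::-1];print(x0,y0)
cv2.imwrite('pics/crop4.png',cv2.resize(c,None,fx=3.4,fy=3.4,interpolation=cv2.INTER_CUBIC))
```

```text
[0.565  0.0382 0.4137] [ 3.1291 -0.0043  1.4473] t 14.05 w 0.037489140083953966 dock [-0.1188 -0.0012] F [-0.3  1.   0.3]
stone1_c [([0.5863, 0.2174, 0.0126], 0.68, array([0.0616, 0.0004])), ([0.7079, 0.1937, 0.0126], 0.55, array([ 0.0535, -0.1232]))]
stone2_c [([0.5884, 0.1753, 0.0165], 0.61, array([ 0.0201, -0.007 ])), ([0.463, 0.2182, 0.013], 0.17, array([0.0468, 0.1228]))]
stone3_c [([0.574, 0.1401, 0.0128], 0.88, array([-0.0166,  0.0028]))]
stone4_c [([0.5759, 0.106, 0.0148], 0.79, array([-0.0502, -0.0034])), ([0.431, -0.124, 0.0163], 0.58, array([-0.2967,  0.1113])), ([0.6585, -0.1612, 0.0098], 0.51, array([-0.3048, -0.1191]))]
dock []
dock_rim [([0.6891, -0.0049, 0.0261], 0.35, array([-0.1459, -0.1297]))]
[322  60]
265 0
```

View pics/crop4.png

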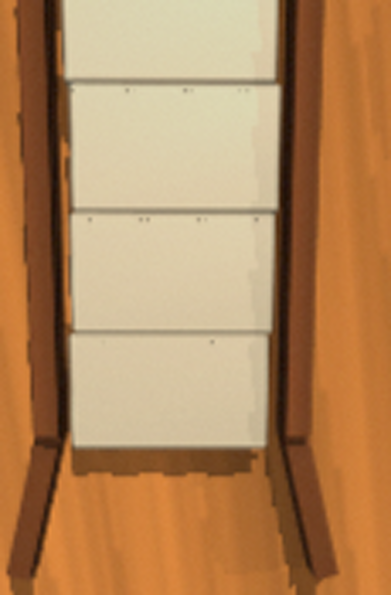

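The stones are in the bay, with stone 4's face (crop y≈447) just proud of the mouth joint (y≈439). I'll refine the dock frame from this view, then go to the cover.

Run:
```python
from h import *
import json
def b(c): c=np.array(c,float);return (c+.5)/3.4-.5+[265,0]
m=json.load(open('m4.json')); robot_cm=robot.camera_model
for z,pts in ((.036,[(36,438),(310,440)]),(.036,[(25,0),(325,0)]),(.026,[(72,447),(266,446)])):
    q=ray('wrist',b(pts),z);print([dk(x) for x in q],dk(q.mean(0)))
print(AX,N)
```

```text
[array([-0.066 ,  0.0496]), array([-0.0662, -0.0349])] [-0.0661  0.0073]
[array([0.0533, 0.0483]), array([ 0.0535, -0.0348])] [0.0534 0.0067]
[array([-0.0696,  0.0396]), array([-0.069, -0.022])] [-0.0693  0.0088]
[0.12645684 0.99197211] [-0.99197211  0.12645684]
```

Emit:
{"fn": "play_rows", "kwargs": {
  "translation": [
    [-1,0,0],
    [-1,0,0],
    [-1,0,0],
    [-1,0,0],
    [-1,0,0],
    [-1,0,0],
    [-1,0,0],
    [-1,0,0]
  ],
  "twist": [
    [0,0,0],
    [0,0,0],
    [0,0,0],
    [0,0,0],
    [0,0,0],
    [0,0,0],
    [0,0,0],
    [0,0,0]
  ],
  "gripper": [-0.2,-0.2,-0.2,-0.2,-0.2,-0.2,-0.2,-0.2]
}}

```text
time: 15.2
tool_pos: [0.5242, -0.2818, 0.4053]
ee_rot: [-3.14, -0.001, 1.446]
wrist_force: [0.2, -0.8, 0.8]
width: 0.0373
finger_force: 0.0
```

Emit:
{"fn": "play_rows", "kwargs": {
  "translation": [
    [-0.9,0.35,0],
    [-0.9,0.35,0],
    [-0.9,0.35,0],
    [-0.9,0.35,0],
    [0,0,0],
    [0,0,0],
    [0,0,0],
    [0,0,0]
  ],
  "twist": [
    [0,0,0],
    [0,0,0],
    [0,0,0],
    [0,0,0],
    [0,0,-0.8],
    [0,0,-0.8],
    [0,0,-0.8],
    [0,0,0]
  ],
  "gripper": [-0.2,-0.2,-0.2,-0.2,-0.2,-0.2,-0.2,-0.2]
}}

```text
time: 16.0
tool_pos: [0.5624, -0.4304, 0.4048]
ee_rot: [-3.14, -0.002, 1.686]
wrist_force: [-0.4, -0.3, -0.3]
width: 0.0377
finger_force: 0.0
```

Run:
```python
from h import *
import json
for i in range(3): robot.snapshot('top') # settle
o=pose();m=robot.camera_model('wrist');a=snap('wrist','w5.png')
json.dump({k:np.array(v).tolist() for k,v in m.items()},open('m5.json','w'))
for n in ['cover_lip','cover_handle','riser_edge']:
  for c in ('wrist','top'):
    r=robot.spot_point(n,c)
    print(n,c,[(np.round(d['centre'],4).tolist(),round(d['score'],2),proj(c,d['centre']).round().astype(int).tolist()) for d in r[:3]])
```

```text
[ 0.5623 -0.43    0.4059] [-3.1408e+00 -1.0000e-03  1.6846e+00] t 16.15 w 0.03777877181047947 dock [-0.5836 -0.0577] F [ 0.8 -0.3  0.6]
cover_lip wrist [([0.5672, -0.3869, 0.0307], 0.87, [[331, 139]]), ([0.2688, -0.5342, 0.0273], 0.74, [[66, 234]])]
cover_lip top [([0.2663, -0.5305, 0.0319], 0.83, [[501, 284]]), ([0.5677, -0.3864, 0.0262], 0.69, [[445, 183]])]
cover_handle wrist []
cover_handle top [([0.6407, -0.3821, 0.0313], 0.95, [[443, 159]]), ([0.2833, -0.4593, 0.0331], 0.71, [[476, 279]]), ([0.6857, -0.0039, 0.0323], 0.54, [[316, 147]])]
riser_edge wrist [([0.6125, -0.3673, 0.0673], 0.6, [[381, 129]])]
riser_edge top [([0.6132, -0.3703, 0.0625], 0.92, [[442, 166]])]
```

View pics/w5.png

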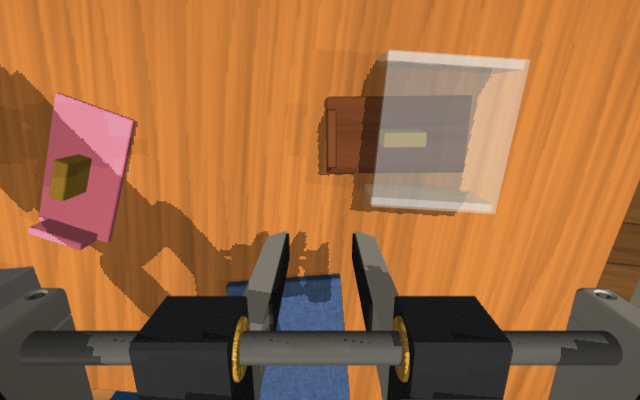

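The wrist view shows the teak cover running from its lip at (332,140), in front of the riser, to the brass handle at (405,139) under the acrylic. The pink look-alike at (90,170) is not it. Two views agree on the lip at (0.567,-0.3865,0.03), so I go for the lip grip.

Emit:
{"fn": "play_rows", "kwargs": {
  "translation": [
    [0.55,0.12,0.4],
    [0.52,0.12,0.8],
    [0,0,0.9],
    [0,0,0.9],
    [0,0,0.9],
    [0,0,0.5],
    [0,0,0.2],
    [0,0,0]
  ],
  "twist": [
    [0,0,-0.1],
    [0,0,0],
    [0,0,0],
    [0,0,0],
    [0,0,0],
    [0,0,0],
    [0,0,0],
    [0,0,0]
  ],
  "gripper": [-0.2,-0.2,-0.2,-0.2,-0.2,-0.2,-0.2,-0.2]
}}

```text
time: 17.3
tool_pos: [0.5664, -0.3863, 0.2214]
ee_rot: [-3.14, -0.002, 1.696]
wrist_force: [0.3, 0.3, 0.2]
width: 0.0376
finger_force: 0.0
```

Emit:
{"fn": "play_rows", "kwargs": {
  "translation": [
    [0,0,0.05],
    [0,0,0],
    [0,0,0],
    [0,0,0],
    [0,0,0],
    [0,0,0]
  ],
  "twist": [
    [0,0,0],
    [0,0,0],
    [0,0,0],
    [0,0,0],
    [0,0,0],
    [0,0,0]
  ],
  "gripper": [-1,-1,-1,-1,-1,-1]
}}

```text
time: 17.9
tool_pos: [0.5672, -0.3866, 0.2222]
ee_rot: [3.139, 0.002, 1.696]
wrist_force: [1.2, 1.1, 3.8]
width: 0.0095
finger_force: 30.0
```

Emit:
{"fn": "play_rows", "kwargs": {
  "translation": [
    [0,-0.1,0],
    [0,-0.25,0],
    [0,-0.3,0],
    [0,-0.3,0],
    [0,-0.3,0],
    [0,-0.3,0]
  ],
  "twist": [
    [0,0,0],
    [0,0,0],
    [0,0,0],
    [0,0,0],
    [0,0,0],
    [0,0,0]
  ],
  "gripper": [-1,-1,-1,-1,-1,-1]
}}

```text
time: 18.5
tool_pos: [0.5049, -0.3944, 0.2221]
ee_rot: [3.138, 0.002, 1.696]
wrist_force: [3.9, 0.8, 5.2]
width: 0.0097
finger_force: 30.0
```

Emit:
{"fn": "play_rows", "kwargs": {
  "translation": [
    [0,-0.3,0],
    [0,-0.3,0],
    [0,-0.3,0],
    [0,-0.3,0],
    [0,-0.3,0],
    [0,-0.3,0],
    [0,-0.1,0],
    [0,0,0]
  ],
  "twist": [
    [0,0,0],
    [0,0,0],
    [0,0,0],
    [0,0,0],
    [0,0,0],
    [0,0,0],
    [0,0,0],
    [0,0,0]
  ],
  "gripper": [-1,-1,-1,-1,-1,-1,-1,-1]
}}

```text
time: 19.3
tool_pos: [0.4289, -0.404, 0.2221]
ee_rot: [3.14, 0.002, 1.695]
wrist_force: [1.8, 0.7, 7.0]
width: 0.01
finger_force: 30.0
```

Run:
```python
from h import *
o=pose();robot.snapshot('top');robot.snapshot('scene')
for n in ['cover_lip','cover_handle','riser_edge']:
  for c in ('scene','top'):
    r=robot.spot_point(n,c)
    print(n,c,[(np.round(d['centre'],4).tolist(),round(d['score'],2)) for d in r[:3]])
```

```text
[ 0.4289 -0.404   0.2221] [3.1400e+00 1.7000e-03 1.6948e+00] t 19.3 w 0.01003079722919932 dock [-0.5747  0.0779] F [1.8 0.7 7. ]
cover_lip scene [([0.4271, -0.4039, 0.0289], 0.75), ([0.2683, -0.533, 0.0279], 0.52)]
cover_lip top [([0.2676, -0.53, 0.0297], 0.8), ([0.432, -0.4056, 0.0273], 0.67)]
cover_handle scene [([0.5018, -0.3965, 0.0326], 0.94), ([0.2859, -0.458, 0.0283], 0.5)]
cover_handle top [([0.2866, -0.4594, 0.0296], 0.72), ([0.5028, -0.3949, 0.0311], 0.59), ([0.5865, 0.2134, 0.0166], 0.41)]
riser_edge scene [([0.5791, 0.1591, 0.037], 0.72), ([0.6154, -0.3707, 0.0647], 0.6), ([0.5761, 0.1605, 0.0004], 0.37)]
riser_edge top [([0.612, -0.3703, 0.0634], 0.67)]
```

Emit:
{"fn": "play_rows", "kwargs": {
  "translation": [
    [0,0,0],
    [0,0,0],
    [0,0,0],
    [0,0,0],
    [0,0,0],
    [0,0,-0.3],
    [0,0,-0.9],
    [0,0,-0.9]
  ],
  "twist": [
    [0,0,0],
    [0,0,0],
    [0,0,0],
    [0,0,0],
    [0,0,0],
    [0,0,0],
    [0,0,0],
    [0,0,0]
  ],
  "gripper": [-0.2,-0.2,-0.2,-0.2,-0.2,-0.2,-0.2,-0.2]
}}

```text
time: 20.5
tool_pos: [0.4295, -0.4035, 0.3054]
ee_rot: [-3.14, -0.002, 1.696]
wrist_force: [-0.0, -0.6, 0.5]
width: 0.0375
finger_force: 0.0
```

Emit:
{"fn": "play_rows", "kwargs": {
  "translation": [
    [0,0,-0.9],
    [0,0,-0.9],
    [0,0,-0.6],
    [0,0,0],
    [0,0,0],
    [0,0,0],
    [0,0,0],
    [0,0,0]
  ],
  "twist": [
    [0,0,0],
    [0,0,0],
    [0,0,0],
    [0,0,1],
    [0,0,1],
    [0,0,1],
    [0,0,1],
    [0,0,1]
  ],
  "gripper": [-0.2,-0.2,-0.2,-0.2,-0.2,-0.2,-0.2,-0.2]
}}

```text
time: 21.3
tool_pos: [0.4296, -0.4035, 0.4019]
ee_rot: [3.141, 0.001, 1.192]
wrist_force: [0.2, -0.7, 0.3]
width: 0.0377
finger_force: 0.0
```

Emit:
{"fn": "play_rows", "kwargs": {
  "translation": [
    [0,0,0],
    [0,0,0],
    [0,0,0],
    [0,0,0],
    [0,0,0],
    [0,0,0],
    [0,0,0],
    [0,0,0]
  ],
  "twist": [
    [0,0,1],
    [0,0,1],
    [0,0,1],
    [0,0,1],
    [0,0,1],
    [0,0,1],
    [0,0,1],
    [0,0,1]
  ],
  "gripper": [-0.2,-0.2,-0.2,-0.2,-0.2,-0.2,-0.2,-0.2]
}}

```text
time: 22.1
tool_pos: [0.4297, -0.4035, 0.4018]
ee_rot: [3.141, -0.0, 0.392]
wrist_force: [0.3, -0.3, -0.4]
width: 0.0378
finger_force: 0.0
```

Emit:
{"fn": "play_rows", "kwargs": {
  "translation": [
    [0,0,0],
    [0,0,0],
    [0,0,0],
    [0,0,0]
  ],
  "twist": [
    [0,0,1],
    [0,0,1],
    [0,0,0.7],
    [0,0,0]
  ],
  "gripper": [-0.2,-0.2,-0.2,-0.2]
}}

```text
time: 22.5
tool_pos: [0.4297, -0.4036, 0.4017]
ee_rot: [3.141, -0.001, 0.126]
wrist_force: [-0.3, 0.6, 0.6]
width: 0.0377
finger_force: 0.0
```

Run:
```python
from h import *
o=pose();a=snap('wrist','w6.png')
for n in ['cover_lip','cover_handle']:
    r=robot.spot_point(n,'wrist')
    print(n,[(np.round(d['centre'],4).tolist(),round(d['score'],2),proj('wrist',d['centre']).round().astype(int).tolist()) for d in r[:3]])
```

```text
[ 0.4297 -0.4036  0.4017] [ 3.1406e+00 -5.0000e-04  1.2610e-01] t 22.5 w 0.03770719123017416 dock [-0.5741  0.0773] F [-0.3  0.6  0.6]
cover_lip [([0.4327, -0.4032, 0.0314], 0.82, [[320, 175]])]
cover_handle [([0.2866, -0.4587, 0.0314], 0.9, [[349, 295]]), ([0.5032, -0.3894, 0.0293], 0.76, [[315, 107]])]
```

View pics/w6.png

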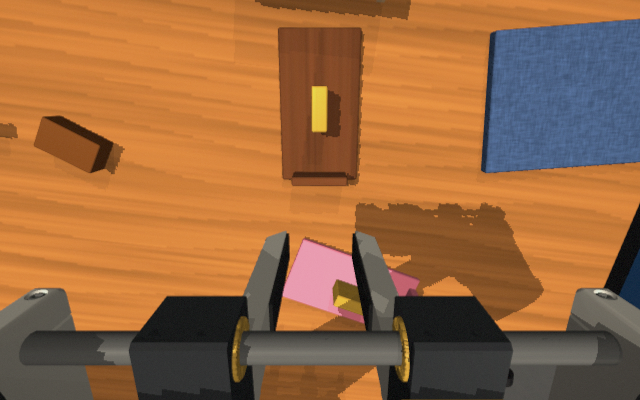

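The cover lies clear of the riser and is aligned with the tool, with the handle at (319,108) at y offset ≈0. I'll grip the handle.

Emit:
{"fn": "play_rows", "kwargs": {
  "translation": [
    [0.94,0,0],
    [0.94,0,0],
    [0,0,0.9],
    [0,0,0.9],
    [0,0,0.9],
    [0,0,0.9],
    [0,0,0.6],
    [0,0,0.3]
  ],
  "twist": [
    [0,0,0],
    [0,0,0],
    [0,0,0],
    [0,0,0],
    [0,0,0],
    [0,0,0],
    [0,0,0],
    [0,0,0]
  ],
  "gripper": [-0.2,-0.2,-0.2,-0.2,-0.2,-0.2,-0.2,-0.2]
}}

```text
time: 23.45
tool_pos: [0.5037, -0.3936, 0.2174]
ee_rot: [-3.138, 0.003, 0.127]
wrist_force: [0.4, 0.3, 1.3]
width: 0.0375
finger_force: 0.0
```

Emit:
{"fn": "play_rows", "kwargs": {
  "translation": [
    [0,0,0.08],
    [0,0,0],
    [0,0,0],
    [0,0,0],
    [0,0,0],
    [0,0,0]
  ],
  "twist": [
    [0,0,0],
    [0,0,0],
    [0,0,0],
    [0,0,0],
    [0,0,0],
    [0,0,0]
  ],
  "gripper": [-0.2,-0.2,-1,-1,-1,-1]
}}

```text
time: 24.05
tool_pos: [0.5046, -0.3941, 0.219]
ee_rot: [3.141, -0.002, 0.126]
wrist_force: [-1.1, 2.3, 4.2]
width: 0.0158
finger_force: 30.0
```

Emit:
{"fn": "play_rows", "kwargs": {
  "translation": [
    [0,0,-0.1],
    [0,0,-0.3],
    [0,0,-0.6],
    [0,0,-0.8],
    [0,0,-0.8],
    [0,0,-0.8],
    [0,0,0]
  ],
  "twist": [
    [0,0,0],
    [0,0,0],
    [0,0,0],
    [0,0,0],
    [0,0,0],
    [0,0,0],
    [0,0,0]
  ],
  "gripper": [-1,-1,-1,-1,-1,-1,-1]
}}

```text
time: 24.75
tool_pos: [0.5049, -0.3949, 0.3604]
ee_rot: [3.132, -0.008, 0.126]
wrist_force: [1.9, -0.2, -1.4]
width: 0.0161
finger_force: 30.0
```

Run:
```python
from h import *
o=pose()
A=[]
for i in range(4):
  for c in ('scene','top'):
    robot.snapshot(c)
    for n in('dock_rim','dock','cover_handle'):
      r=robot.spot_point(n,c)
      if n=='cover_handle': print(c,[np.round(d['centre'],3).tolist() for d in r[:2]])
      else:
        for d in r:
          if np.linalg.norm(np.array(d['centre'])[:2]-C)<.03: A.append(dk(d['centre']));print(n,c,A[-1],round(d['score'],2))
print(np.mean(A,0),np.std(A,0),len(A))
```

```text
[ 0.5049 -0.3949  0.3604] [ 3.1319 -0.0076  0.1257] t 24.75 w 0.016070319746970187 dock [-0.556   0.0038] F [ 1.9 -0.2 -1.4]
dock_rim scene [0.0044 0.0017] 0.93
dock scene [0.0036 0.0035] 0.58
scene [[0.288, -0.46, 0.032]]
dock_rim top [0.0041 0.002 ] 0.84
dock top [0.0081 0.0011] 0.92
top [[0.284, -0.463, 0.032]]
dock_rim scene [-0.0001  0.0017] 0.71
dock scene [0.0036 0.0035] 0.69
scene [[0.505, -0.394, 0.162], [0.288, -0.457, 0.031]]
dock_rim top [0.004  0.0015] 0.79
dock top [0.0092 0.0015] 0.95
top [[0.501, -0.4, 0.165], [0.286, -0.46, 0.032]]
dock_rim scene [ 0.0026 -0.0008] 0.7
dock scene [0.0037 0.0053] 0.79
scene [[0.284, -0.459, 0.032], [0.506, -0.396, 0.166]]
dock_rim top [0.0039 0.0029] 0.79
dock top [0.0087 0.001 ] 0.41
top [[0.502, -0.398, 0.163], [0.285, -0.462, 0.034]]
dock_rim scene [0.0015 0.0018] 0.93
dock scene [0.005 0.002] 0.82
dock scene [0.0055 0.0009] 0.26
scene [[0.505, -0.397, 0.166], [0.288, -0.461, 0.031]]
dock_rim top [0.0048 0.0006] 0.8
dock top [0.0042 0.0033] 0.85
top [[0.285, -0.462, 0.03], [0.5, -0.402, 0.163]]
[0.00451765 0.00197059] [0.00231269 0.0013594 ] 17
```

Emit:
{"fn": "play_rows", "kwargs": {
  "translation": [
    [0.09,-0.34,0],
    [0.16,-0.6,0],
    [0.225,-0.85,0],
    [0.225,-0.85,0],
    [0.225,-0.85,0],
    [0.225,-0.85,0],
    [0.225,-0.85,0],
    [0.225,-0.85,0]
  ],
  "twist": [
    [0,0,0],
    [0,0,0],
    [0,0,0],
    [0,0,0],
    [0,0,0],
    [0,0,0],
    [0,0,0],
    [0,0,0]
  ],
  "gripper": [-1,-1,-1,-1,-1,-1,-1,-1]
}}

```text
time: 27.15
tool_pos: [0.5372, -0.1441, 0.3537]
ee_rot: [-3.141, -0.001, 0.126]
wrist_force: [0.1, 0.0, -3.4]
width: 0.0158
finger_force: 30.0
```

Emit:
{"fn": "play_rows", "kwargs": {
  "translation": [
    [0.225,-0.85,0],
    [0.225,-0.85,0],
    [0.225,-0.85,0],
    [0.225,-0.85,0],
    [0.225,-0.85,0],
    [0.225,-0.85,0],
    [0.225,-0.85,0],
    [0.225,-0.85,0]
  ],
  "twist": [
    [0,0,0],
    [0,0,0],
    [0,0,0],
    [0,0,0],
    [0,0,0],
    [0,0,0],
    [0,0,0],
    [0,0,0]
  ],
  "gripper": [-1,-1,-1,-1,-1,-1,-1,-1]
}}

```text
time: 27.95
tool_pos: [0.5741, 0.1346, 0.3537]
ee_rot: [-3.141, -0.0, 0.127]
wrist_force: [-0.3, 0.9, -2.2]
width: 0.0157
finger_force: 30.0
```

Emit:
{"fn": "play_rows", "kwargs": {
  "translation": [
    [0.13,-0.5,0],
    [0.07,-0.25,0],
    [0,0,0],
    [0,0,0],
    [0,0,0],
    [0,0,0],
    [0,0,0],
    [0,0,0]
  ],
  "twist": [
    [0,0,0],
    [0,0,0],
    [0,0,-0.6],
    [0,0,-1],
    [0,0,-1],
    [0,0,-1],
    [0,0,-1],
    [0,0,-1]
  ],
  "gripper": [-1,-1,-1,-1,-1,-1,-1,-1]
}}

```text
time: 28.75
tool_pos: [0.5786, 0.1628, 0.3535]
ee_rot: [3.141, 0.0, 0.689]
wrist_force: [-0.3, 1.6, -3.3]
width: 0.016
finger_force: 30.0
```

Emit:
{"fn": "play_rows", "kwargs": {
  "translation": [
    [0,0,0],
    [0,0,0],
    [0,0,0],
    [0,0,0],
    [0,0,0],
    [0,0,0],
    [0,0,0],
    [0,0,0]
  ],
  "twist": [
    [0,0,-1],
    [0,0,-1],
    [0,0,-1],
    [0,0,-1],
    [0,0,-1],
    [0,0,-1],
    [0,0,-1],
    [0,0,-0.6]
  ],
  "gripper": [-1,-1,-1,-1,-1,-1,-1,-1]
}}

```text
time: 29.55
tool_pos: [0.5786, 0.1627, 0.3535]
ee_rot: [-3.141, 0.0, 1.448]
wrist_force: [-0.3, 0.7, -2.5]
width: 0.0157
finger_force: 30.0
```

Emit:
{"fn": "play_rows", "kwargs": {
  "translation": [
    [0,0,0],
    [0,0,0]
  ],
  "twist": [
    [0,0,0],
    [0,0,0]
  ],
  "gripper": [-1,-1]
}}

```text
time: 29.75
tool_pos: [0.5788, 0.1629, 0.3535]
ee_rot: [-3.142, 0.0, 1.444]
wrist_force: [-0.5, 0.1, -2.8]
width: 0.016
finger_force: 30.0
```

Run:
```python
from h import *
o=pose()
robot.snapshot('wrist')
for c in ('scene','top'):
    snap(c,c+'7.png')
    for n in('cover_handle','cover_lip'):
      r=robot.spot_point(n,c);print(c,n,[(np.round(d['centre'],4).tolist(),dk(d['centre'])) for d in r[:3]])
```

```text
[0.5788 0.1629 0.3535] [-3.1416e+00  3.0000e-04  1.4441e+00] t 29.75 w 0.015955124539274477 dock [0.0066 0.001 ] F [-0.5  0.1 -2.8]
scene cover_handle [([0.5773, 0.1627, 0.1663], array([0.0062, 0.0024])), ([0.286, -0.4585, 0.0288], array([-0.6468,  0.2128]))]
scene cover_lip [([0.5689, 0.0862, 0.163], array([-0.0707,  0.0011])), ([0.266, -0.534, 0.0269], array([-0.7242,  0.2231]))]
top cover_handle [([0.2833, -0.4612, 0.0315], array([-0.6498,  0.2152])), ([0.5773, 0.1572, 0.1665], array([0.0008, 0.0017]))]
top cover_lip [([0.5722, 0.0863, 0.1622], array([-0.0702, -0.0022])), ([0.2651, -0.5307, 0.0335], array([-0.7211,  0.2244]))]
```

Cameras and pose agree: the cover is over the dock. I descend to just above it.

Emit:
{"fn": "play_rows", "kwargs": {
  "translation": [
    [-0.03,0.02,0.4],
    [0,0,0.6],
    [0,0,0.6],
    [0,0,0.4],
    [0,0,0.12],
    [0,0,0],
    [0,0,0]
  ],
  "twist": [
    [0,0,0],
    [0,0,0],
    [0,0,0],
    [0,0,0],
    [0,0,0],
    [0,0,0],
    [0,0,0]
  ],
  "gripper": [-1,-1,-1,-1,-1,-1,-1]
}}

```text
time: 30.8
tool_pos: [0.58, 0.1619, 0.2699]
ee_rot: [3.14, -0.001, 1.446]
wrist_force: [0.6, -0.2, -2.7]
width: 0.016
finger_force: 30.0
```

Run:
```python
from h import *
o=pose()
for c in ('scene','top'):
    a=snap(c,c+'8.png')
    for n in('cover_handle','cover_lip'):
      r=robot.spot_point(n,c);print(c,n,[(np.round(d['centre'],4).tolist(),dk(d['centre'])) for d in r[:3]])
    if c=='scene':
      p=proj(c,np.r_[C,.04])[0].astype(int);cr=a[p[1]-50:p[1]+50,p[0]-65:p[0]+65,::-1]
      cv2.imwrite('pics/crop8.png',cv2.resize(cr,None,fx=6,fy=6,interpolation=cv2.INTER_CUBIC))
```

```text
[0.58   0.1619 0.2699] [ 3.1396e+00 -6.0000e-04  1.4458e+00] t 30.8 w 0.01600742616321935 dock [ 0.0058 -0.0004] F [ 0.6 -0.2 -2.7]
scene cover_handle [([0.5836, 0.1604, 0.0812], array([ 0.0048, -0.0041])), ([0.2869, -0.4587, 0.0322], array([-0.6469,  0.2119])), ([0.5703, 0.0867, 0.0811], array([-0.07  , -0.0003]))]
scene cover_lip [([0.2682, -0.5317, 0.0284], array([-0.7217,  0.2212])), ([0.5719, 0.0845, 0.0804], array([-0.072 , -0.0021]))]
top cover_handle [([0.2852, -0.4608, 0.0329], array([-0.6492,  0.2133])), ([0.5798, 0.1531, 0.0825], array([-0.003 , -0.0013]))]
top cover_lip [([0.2671, -0.5285, 0.0322], array([-0.7186,  0.2227])), ([0.5713, 0.0867, 0.0748], array([-0.0699, -0.0012]))]
```

View pics/crop8.png

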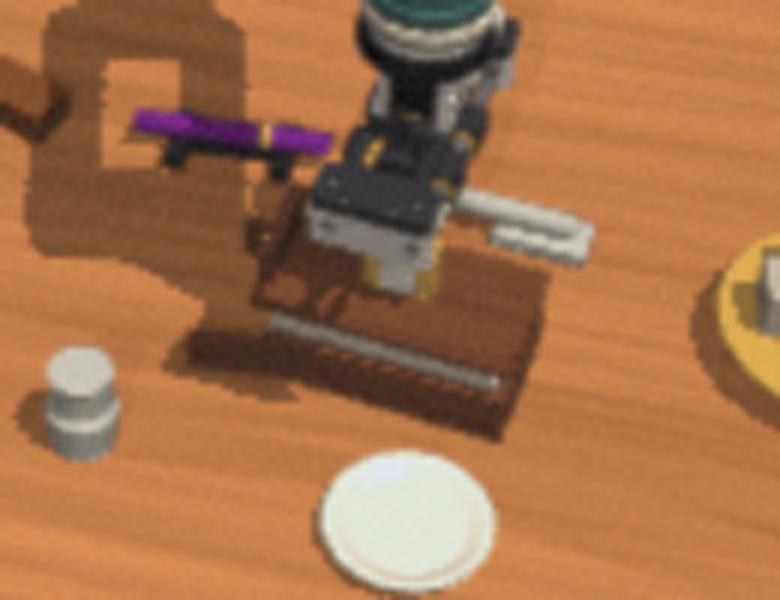

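The crop shows the level cover just above the dock, with the stones visible in the slit around (380,350). I lower slowly, watching the force.

Emit:
{"fn": "play_rows", "kwargs": {
  "translation": [
    [0,0,0.06],
    [0,0,0.06],
    [0,0,0.06],
    [0,0,0.06],
    [0,0,0.06],
    [0,0,0]
  ],
  "twist": [
    [0,0,0],
    [0,0,0],
    [0,0,0],
    [0,0,0],
    [0,0,0],
    [0,0,0]
  ],
  "gripper": [-1,-1,-1,-1,-1,-1]
}}

```text
time: 31.7
tool_pos: [0.5795, 0.1618, 0.256]
ee_rot: [-3.14, 0.0, 1.446]
wrist_force: [-0.6, 0.5, -2.7]
width: 0.0157
finger_force: 30.0
```

Emit:
{"fn": "play_rows", "kwargs": {
  "translation": [
    [0,0,0.04],
    [0,0,0.04],
    [0,0,0]
  ],
  "twist": [
    [0,0,0],
    [0,0,0],
    [0,0,0]
  ],
  "gripper": [-1,-1,-1]
}}

```text
time: 32.0
tool_pos: [0.5796, 0.1618, 0.2532]
ee_rot: [-3.141, 0.0, 1.446]
wrist_force: [-0.3, -0.2, -4.0]
width: 0.0157
finger_force: 30.0
```

Emit:
{"fn": "play_rows", "kwargs": {
  "translation": [
    [0,0,0.04],
    [0,0,0.03],
    [0,0,0]
  ],
  "twist": [
    [0,0,0],
    [0,0,0],
    [0,0,0]
  ],
  "gripper": [-1,-1,-1]
}}

```text
time: 32.3
tool_pos: [0.5795, 0.1618, 0.2504]
ee_rot: [-3.141, 0.0, 1.446]
wrist_force: [0.0, 0.9, -3.2]
width: 0.0156
finger_force: 30.0
```

Emit:
{"fn": "play_rows", "kwargs": {
  "translation": [
    [0,0,0.025],
    [0,0,0]
  ],
  "twist": [
    [0,0,0],
    [0,0,0]
  ],
  "gripper": [-1,-1]
}}

```text
time: 32.5
tool_pos: [0.5797, 0.1618, 0.25]
ee_rot: [3.141, -0.0, 1.446]
wrist_force: [-0.2, -0.0, -0.9]
width: 0.0158
finger_force: 30.0
```

Emit:
{"fn": "play_rows", "kwargs": {
  "translation": [
    [0,0,0.02],
    [0,0,0.02],
    [0,0,0]
  ],
  "twist": [
    [0,0,0],
    [0,0,0],
    [0,0,0]
  ],
  "gripper": [-1,-1,-1]
}}

```text
time: 32.8
tool_pos: [0.5796, 0.1618, 0.25]
ee_rot: [3.141, -0.0, 1.446]
wrist_force: [-2.9, -0.8, 5.8]
width: 0.0162
finger_force: 30.0
```

Firm support at z = 0.250, which is exactly the seated height. I release and withdraw.

Emit:
{"fn": "play_rows", "kwargs": {
  "translation": [
    [0,0,0],
    [0,0,0],
    [0,0,0],
    [0,0,0],
    [0,0,-0.2],
    [0,0,-0.6],
    [0,0,-0.9],
    [0,0,-0.9]
  ],
  "twist": [
    [0,0,0],
    [0,0,0],
    [0,0,0],
    [0,0,0],
    [0,0,0],
    [0,0,0],
    [0,0,0],
    [0,0,0]
  ],
  "gripper": [-0.3,-0.3,-0.3,-0.3,-0.3,-0.3,-0.3,-0.3]
}}

```text
time: 33.6
tool_pos: [0.5795, 0.1618, 0.3531]
ee_rot: [-3.141, 0.0, 1.446]
wrist_force: [-0.1, -0.4, 0.3]
width: 0.033
finger_force: 0.0
```

Emit:
{"fn": "play_rows", "kwargs": {
  "translation": [
    [-0.9,0,-0.6],
    [-0.9,0,-0.6],
    [-0.9,0,0],
    [-0.6,0,0],
    [0,0,0],
    [0,0,0]
  ],
  "twist": [
    [0,0,0],
    [0,0,0],
    [0,0,0],
    [0,0,0],
    [0,0,0],
    [0,0,0]
  ],
  "gripper": [-0.3,-0.3,-0.3,-0.3,-0.3,-0.3]
}}

```text
time: 34.2
tool_pos: [0.5631, 0.0307, 0.4005]
ee_rot: [3.141, -0.001, 1.445]
wrist_force: [-1.0, 0.5, 0.7]
width: 0.0328
finger_force: 0.0
```

Run:
```python
from h import *
o=pose()
for c in ('scene','top','wrist'):
    snap(c,c+'9.png')
    for n in('cover_handle','cover_lip','dock_rim','palette_c','loupe_c','extractor_c','pen_c'):
      r=robot.spot_point(n,c);print(c,n,[(np.round(d['centre'],4).tolist(),dk(d['centre']),round(d['score'],2)) for d in r[:2]])
```

```text
[0.5631 0.0307 0.4005] [ 3.1410e+00 -6.0000e-04  1.4447e+00] t 34.2 w 0.032804154798538536 dock [-0.1265 -0.0002] F [-1.   0.5  0.7]
scene cover_handle [([0.5794, 0.1604, 0.062], array([0.0042, 0.    ]), 0.87), ([0.2867, -0.4596, 0.028], array([-0.6478,  0.212 ]), 0.86)]
scene cover_lip [([0.5699, 0.0834, 0.0628], array([-0.0734, -0.0003]), 0.82), ([0.264, -0.5333, 0.0283], array([-0.7238,  0.2252]), 0.63)]
scene dock_rim [([0.5812, 0.1594, 0.0347], array([ 0.0035, -0.0019]), 0.89)]
scene palette_c [([0.7105, 0.1928, 0.0068], array([ 0.0529, -0.1259]), 0.9)]
scene loupe_c [([0.6897, -0.0043, 0.0284], array([-0.1452, -0.1302]), 0.78)]
scene extractor_c [([0.4566, 0.2214, 0.0181], array([0.0492, 0.1296]), 0.59)]
scene pen_c [([0.4359, 0.0207, 0.0145], array([-0.1525,  0.1247]), 0.47)]
top cover_handle [([0.5765, 0.1562, 0.059], array([-0.0003,  0.0024]), 0.96), ([0.2844, -0.4603, 0.0335], array([-0.6488,  0.2142]), 0.64)]
top cover_lip [([0.5713, 0.085, 0.056], array([-0.0716, -0.0015]), 0.97), ([0.2662, -0.5299, 0.0323], array([-0.7201,  0.2234]), 0.62)]
top dock_rim []
top palette_c [([0.7123, 0.1915, 0.0054], array([ 0.0519, -0.1279]), 0.55)]
top loupe_c []
top extractor_c [([0.4608, 0.2163, 0.0133], array([0.0447, 0.1248]), 0.6)]
top pen_c []
wrist cover_handle [([0.578, 0.1638, 0.062], array([0.0074, 0.0019]), 0.82)]
wrist cover_lip [([0.5712, 0.0873, 0.062], array([-0.0693, -0.0011]), 0.84)]
wrist dock_rim []
wrist palette_c [([0.4638, 0.2212, 0.0133], array([0.0499, 0.1224]), 0.57)]
wrist loupe_c [([0.6867, -0.0064, 0.026], array([-0.1477, -0.1275]), 0.78)]
wrist extractor_c []
wrist pen_c [([0.5721, 0.0829, 0.0622], array([-0.0736, -0.0025]), 0.7), ([0.4311, 0.0241, 0.0136], array([-0.1497,  0.1299]), 0.64)]
```

Seated height is about 0.062, the cover is centred, and the bystanders have not moved. I hand the job in.

```bash
python3 -c "
from bench import robot
print(robot.close_job())"
```

```text
the job is handed in; nothing more can be done
None
```

I handed the job in after 34 s of the 72 s allowed; the hand-in gave no verdict. By my measurements the four stones are home against the dock's end wall, the cover is seated and centred on the dock, and no bystander was seen to have moved.

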